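# Set up a jeweller's soldering board

## Robot

A 6-joint arm with a two-finger parallel gripper is mounted at the origin on the work surface. World frame = base frame: x ahead of the robot, y to its left, z up, the work surface at z = 0. Lengths are in m, angles in degrees, forces in N, time in s.
With the tool pointing down it reaches from about 0.35 to 0.875 m from the base axis. Payload 4.2 kg.
Tool frame: the origin (TCP) lies on the centre line of the jaws, within the pads' length; the fingertips stand tip_reach ahead of it and the grasp point (between the pads) is the TCP (tip_reach is the distance from the TCP to the fingertips, in m); z points along the fingers, y is the line along which they close (so a half turn about z gives the same grasp; the last joint's range is limited). The gripper opens to 87 mm and grips with 3 to 60 N. Pads are 19 mm wide; open, the fingers measure 117 mm over their backs; the gripper's body (75 mm by 190 mm) begins 51 mm behind the grasp point.
Start: joints at [79.389, 22.042, 0.453, 0, -68.411, -14.817], TCP at [0.268, 0.564, 0.242] pointing down, gripper open.
Joint ranges: [-179.83, 179.83], [-69.29, 118.12], [-61.27, 80.66], [-181.25, 117.63], [-171.15, -9.14], [-177.46, 177.46]. Speed limits (degrees/s): [159.86, 159.86, 180, 180, 180, 180].

## Interface

Orientations are given as a 3x3 rotation matrix whose columns are the frame's x, y, z axes.
In Python, from station import sense, capture, finish_job, tip_reach gives the robot as it stands.
- The arm moves only by the tool arm_command, never from a script. Its argument "deltas" is a list of rows, each a list of 7 numbers: the turn, a rotation vector about the tool's x, y, z in rad, then the shift along the tool's x, y, z in cm, then the closure, from -1 (fully open) to 1 (shut), so that 0 is half open. In form: [[rx, ry, rz, dx, dy, dz, hand], ...]. A call has 1 to 8 rows; each row is the pose to reach, as a shift and turn from the pose commanded when the call began, along the tool's axes at that moment; what a row does not reach only later rows make up. A row lasts 1/12 s, in which the tool goes at most 41.7 mm and 7.16 degrees, less where a joint would pass 70% of its speed; a pose out of reach is approached as far as the arm can. A call with a gripper value outside its range is refused whole. The fingers move at their own pace and stop on an object; the grip force is fixed at half the most. Time passes only in rows, so rows that repeat a pose let the fingers close. It gives the time, the measured TCP pose, the force, the opening and the grip force at its end, in the units of the state.
- sense(): the state, without advancing time (a new reading comes with each control period).
- capture(name): name is "side" or "top" or "wrist"; returns a dict with "pixels" (400x640x3 uint8, blue, green, red), "fovy" (degrees; the focal length in pixels is half the picture's height over the tangent of half this angle, whatever the lens; pixels are square), "cx", "cy" (the principal point, pixels), "rvec" (rotation vector, rad) and "tvec" (3), from world to camera coordinates, as OpenCV has them. Camera axes: x right, y down, z forward; pixel columns grow to the right and rows downward; lengths in m; the calibration is good to about 2 mm. A picture is of the moment at which its call begins. There is no depth.
- finish_job(): hands the job in; it is judged then, once.
The state is a dict: "time_s": time; "joints": joint angles; "joint_velocities": joint speeds; "effort": joint torques, N m; "tcp_pos": TCP position; "ee_rot": TCP orientation; "wrist_force": force on the tool from outside, world axes, zero at the start; "moment": the same for the moment, N m; "gripper_width": opening from 0.0 (shut) to 1.0 (fully open); "gripper_force": force on a finger pad.
Only numpy, scipy, OpenCV 4.12 (cv2) and the standard library are available. Lean on these libraries where they do the work, as an engineer would, in place of code of your own. Each camera call takes 0.05 s, during which the arm holds its last target. There are 200 camera calls.

## Task

Set up the soldering board, left and right as seen from the robot: the charcoal block flat in the middle of the board and square to it; the firebrick standing behind it as a heat screen, parallel to it and midway between the charcoal and the board's back edge; the borax dish to the left and the solder tin to the right, each level with the middle of the charcoal and midway between it and that end of the board. Last of all, once those four are in place, stand the silver napkin ring on end on the middle of the charcoal block. Set things down, do not drop them, and leave the torch, the spray bottle and the mallet as they are.

Things in the scene. Friction and masses are not known exactly. Their poses are not given: they have to be found in the camera images.
- board_top (a point): Soldering board: plain light-grey heatproof slab lying on the bench to the robot's right, fixed, 220 mm (its x) by 300 mm (its y), 12 mm thick. The point is the centre of its upper face, 12 mm above the bench. Its x axis points away from the robot to the board's back edge (110 mm from the point), its y axis to the robot's left, to the board's left end (150 mm from the point); z up. It may be turned by up to 13 degrees.
- charcoal_mid (a point): Charcoal block: plain black block lying flat, 50 mm (its x) by 80 mm (its y), 30 mm high, 60 g. The point is its centre, 15 mm above its underside.
- brick_mid (a point): Firebrick off-cut: sandy speckled brick standing on its long narrow face, 28 mm thick (its x), 100 mm long (its y), 64 mm high, 130 g. The point is its centre, 32 mm above its underside. Held near its top, the fingers stay above a charcoal block beside it.
- dish_mid (a point): Borax dish: round open dish of white porcelain, 60 mm across the rim (58 mm at 7 mm up, narrowing below that to a 46 mm foot), 26 mm high, wall 4 mm, 70 g. The point is on its axis, 13 mm above its underside; z is its axis. It can be held across its outside.
- tin_mid (a point): Solder tin: round closed tin of dull grey aluminium, 54 mm across the lid (52 mm below it; the lid is the upper half), 24 mm high, 50 g. The point is on its axis, 12 mm above its underside; z is its axis.
- ring_mid (a point): Napkin ring: plain silver tube open at both ends, standing on end, 40 mm outside diameter, 35 mm inside, 20 mm high, 50 g. The point is on its axis, 10 mm above its underside; z is its axis. It can be held across its outside.
- torch: Table torch, a bystander: black, on a round foot 100 mm across, 185 mm tall with a copper nozzle pointing sideways; stands at the right of the work. Origin at the centre of its underside.
- spray: Flux spray bottle, a bystander: pale bottle 60 mm across, 184 mm tall with a white pump; stands at the right of the work. Origin at the centre of its underside.
- mallet: Rubber mallet, a bystander: lies across the bench beyond the work, black head 60 mm thick and 90 mm long, wooden handle, 330 mm long in all. Origin on the bench below the middle of its length.
Mind the look-alikes: they are no part of the job. Of the things that look like the part that bears brick_mid, take the one that is farthest to the robot's right at the start.

How it is judged (in metres and radians):
On the way, in this order (a step that is already met when the one before it is completed fails the run):
1. charcoal, firebrick, borax dish and solder tin all stand in their places on the board, the ring not yet on the charcoal (x of charcoal_mid in the frame of board_top between -0.012 and 0.012 m and y of charcoal_mid in the frame of board_top between -0.012 and 0.012 m and z of charcoal_mid in the frame of board_top between 0.01 and 0.02 m and angle between each of charcoal_mid, brick_mid, dish_mid, tin_mid's own z axis and vertical below 0.12 rad and angle between the y axis of each of charcoal_mid, brick_mid and the y axis of board_top, either way round below 0.17 rad and x of brick_mid in the frame of board_top between 0.0525 and 0.0825 m and y of brick_mid in the frame of board_top between -0.015 and 0.015 m and z of brick_mid in the frame of board_top between 0.027 and 0.037 m and x of dish_mid in the frame of board_top between -0.015 and 0.015 m and y of dish_mid in the frame of board_top between 0.08 and 0.11 m and z of dish_mid in the frame of board_top between 0.008 and 0.018 m and x of tin_mid in the frame of board_top between -0.015 and 0.015 m and y of tin_mid in the frame of board_top between -0.11 and -0.08 m and z of tin_mid in the frame of board_top between 0.007 and 0.017 m), for 0.2 s.
2. the napkin ring stands on the middle of the charcoal block (horizontal distance between ring_mid and charcoal_mid below 0.013 m and z of ring_mid in the frame of charcoal_mid between 0.021 and 0.029 m and angle between ring_mid's own z axis and vertical below 0.12 rad), for 0.2 s.
At the end, for the whole second after the job is handed in: All at rest and upright: charcoal within 12 mm of the board's centre (each way), firebrick 67.5 mm behind it, dish 95 mm left, tin 95 mm right (15 mm each way), charcoal and brick square within 10 degrees; ring standing on the charcoal within 13 mm of its middle, put there last (all of step 1 and all of step 2 and linear speed of each of charcoal, brick, dish, tin, ring below 0.02 m/s); the robot touches nothing.
It fails at once if the torch, the spray bottle or the mallet is moved more than 25 mm or tipped (distance of any of torch, spray, mallet from where it was at the start of the episode above 0.025 m or angle between any of torch, spray's own z axis and vertical above 0.3 rad).
It fails at once if one of the five things is dropped (falls free of the fingers faster than 0.8 m/s, a fall of about 30 mm) ((linear speed of charcoal above 0.8 m/s and contact force between the fingers and charcoal below 0.01 N) or (linear speed of brick above 0.8 m/s and contact force between the fingers and brick below 0.01 N) or (linear speed of dish above 0.8 m/s and contact force between the fingers and dish below 0.01 N) or (linear speed of tin above 0.8 m/s and contact force between the fingers and tin below 0.01 N) or (linear speed of ring above 0.8 m/s and contact force between the fingers and ring below 0.01 N)).
It also fails if it takes over 128 s, if anything falls off the work surface, if the arm or the gripper's body presses on something with over 40 N, if the wrist force passes 120 N, or if a joint passes its speed limit or range.

## Working session

There is one attempt and no reset: what is moved stays moved. The work goes in short steps, Python scripts to look and compute and a tool call to move; the robot and the scene stay as the last step left them, time stands still between calls to the robot, and variables do not carry over. Pictures are saved under pics/ and viewed, at most 16 in all, crops included, and the job is handed in when it is done.

Besides the shell and the picture viewer there is one more tool, called after "Emit:" as a command line: name --pt "numbers of a row" for each row, then --argument value for the rest. arm_command: Moves the arm, as the interface text tells. Its arguments: {"type":"object","properties":{"deltas":{"type":"array"}},"required":["deltas"]}

```bash
mkdir -p pics; cat > h.py <<'E'
import numpy as np, cv2
from station import sense, capture, tip_reach
def snap(name, fn=None):
    c=capture(name)
    if fn: cv2.imwrite('pics/'+fn,c['pixels'])
    return c
def K(c):
    f=200/np.tan(np.radians(c['fovy'])/2)
    return np.array([[f,0,c['cx']],[0,f,c['cy']],[0,0,1.]])
def back(c,uv,z):
    R=cv2.Rodrigues(np.array(c['rvec'],float))[0];t=np.array(c['tvec'],float).ravel()
    uv=np.atleast_2d(uv).astype(float)
    d=(R.T@np.linalg.inv(K(c))@np.c_[uv,np.ones(len(uv))].T).T
    o=-R.T@t
    return o+d*((z-o[2])/d[:,2])[:,None]
def proj(c,P):
    return cv2.projectPoints(np.atleast_2d(P).astype(float),np.array(c['rvec'],float),np.array(c['tvec'],float),K(c),None)[0][:,0]
E
python3 - <<'E'
from h import *
for n in('top','side'):
    c=snap(n,n+'0.png'); print(n,c['fovy'],c['cx'],c['cy'],c['rvec'],c['tvec'])
print(tip_reach if not callable(tip_reach) else tip_reach()); s=sense();print(s)
E
```

```text
top 57.885828496495954 319.13097777203257 198.63658847214683 [ 2.13150355 -2.15042453  0.14096904] [0.0186508  0.59835546 1.22695282]
side 43.670123388351904 313.7065489922133 195.05903382111376 [ 0.29485258 -2.62834999  1.47462284] [0.57302676 0.09152299 1.4877697 ]
0.019
{'time_s': 0.1, 'joints': array([ 7.93892754e+01,  2.20842063e+01,  3.88454690e-01, -2.44472071e-02,
       -6.84115176e+01, -1.48164336e+01]), 'joint_velocities': array([ 0.00114428, -0.06992183,  0.14691406,  0.08680402,  0.00338637,
        0.108049  ]), 'effort': array([-7.26186536e-04, -3.91692209e+01,  1.87935930e+01,  4.23196837e+00,
        1.34791961e-02, -7.17752300e-05]), 'tcp_pos': array([0.26812552, 0.56401385, 0.24059964]), 'ee_rot': array([[ 9.03064333e-01, -4.29504681e-01, -7.34700685e-04],
       [-4.29505299e-01, -9.03062609e-01, -1.76709931e-03],
       [ 9.54967094e-05,  1.91136220e-03, -9.99998169e-01]]), 'wrist_force': array([ 0.064544  , -0.27601356, -0.00283952]), 'moment': array([ 0.00467248,  0.00737814, -0.07582446]), 'gripper_force': 0.0, 'gripper_width': 1.0011545837148657}
```

View pics/top0.png

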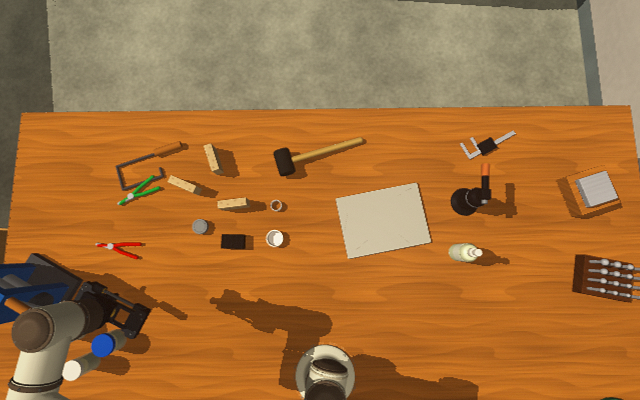

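View pics/side0.png

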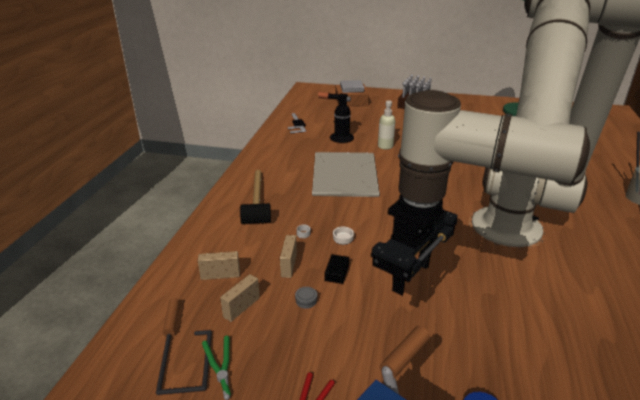

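The top view shows the board near (384,221), charcoal (233,241), tin (200,227), dish (275,239), ring (277,205), and the bystanders: mallet, torch and spray. There are three brick look-alikes: (213,157), (182,184) and (232,203). The one farthest right is (232,203), so I'll take that one. A close crop will check this.

```bash
python3 - <<'E'
from h import *
c=snap('top'); im=c['pixels']
cv2.imwrite('pics/crop1.png',cv2.resize(im[135:265,165:295],None,fx=4.6,fy=4.6,interpolation=cv2.INTER_CUBIC))
hsv=cv2.cvtColor(im,cv2.COLOR_BGR2HSV)
m=((hsv[...,1]<60)&(hsv[...,2]>120)).astype(np.uint8)
m[:165]=0;m[275:]=0;m[:,:320]=0;m[:,445:]=0
cn=max(cv2.findContours(m,0,2)[0],key=cv2.contourArea)
b=cv2.minAreaRect(cn);px=cv2.boxPoints(b);W=back(c,px,.012);print(px.round(1),W.round(4),W.mean(0))
e=np.roll(W,-1,0)-W;print(np.linalg.norm(e,axis=1),np.degrees(np.arctan2(e[:,1],e[:,0])))
for n,uv,z in[('brick',(232,203),.05),('brick2',(182,184),.05),('brick3',(213,157),.05),('charc',(233,241),.03),('tin',(200,227),.024),('dish',(275,239),.026),('ring',(277,205),.02)]:print(n,back(c,uv,z).round(3))
R=cv2.Rodrigues(c['rvec'])[0];print(-R.T@c['tvec'])
E
```

```text
[[335.8 198.2]
 [418.3 181.7]
 [430.3 241.5]
 [347.8 258. ]] [[ 0.6039 -0.0464  0.012 ]
 [ 0.6612 -0.345   0.012 ]
 [ 0.4464 -0.3769  0.012 ]
 [ 0.3912 -0.0853  0.012 ]] [ 0.52568835 -0.21341829  0.012     ]
[0.30403873 0.21714707 0.29677219 0.21619986] [ -79.13969384 -171.54951994  100.71296138   10.36661901]
brick [[0.585 0.318 0.05 ]]
brick2 [[0.654 0.497 0.05 ]]
brick3 [[0.751 0.391 0.05 ]]
charc [[0.454 0.316 0.03 ]]
tin [[0.504 0.436 0.024]]
dish [[0.459 0.17  0.026]]
ring [[0.58  0.164 0.02 ]]
[ 0.41629211 -0.00157518  1.30018796]
```

View pics/crop1.png

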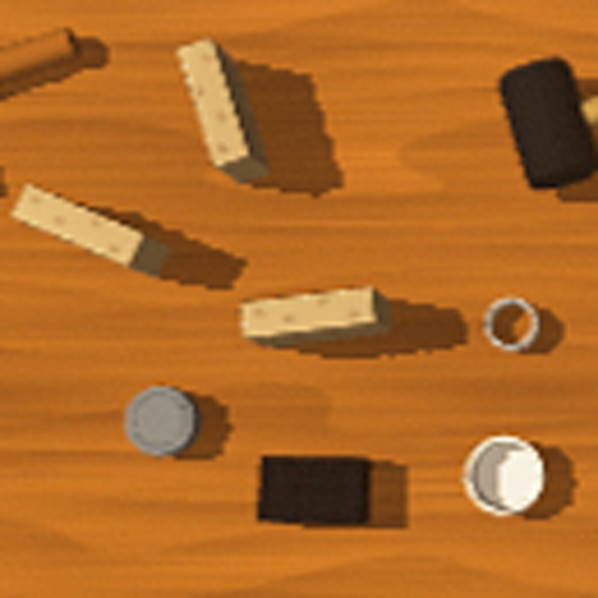

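The crop confirms it: the chosen brick is at the centre right, at crop (312,312), and the two others lie up and to its left. I'll move above the cluster for a wrist view.

```bash
cat >> h.py <<'E'
def delta(x,y,z,yaw,p=None,R=None):
    """shift (cm, tool axes) and turn (rad about tool z) to TCP x,y,z with tool y (closing) at world yaw deg"""
    s=sense();p=s['tcp_pos'] if p is None else p;R=s['ee_rot'] if R is None else R
    d=R.T@(np.array([x,y,z])-p)*100
    Y=np.radians(yaw);T=np.c_[[np.sin(Y)*-1,np.cos(Y),0],[np.cos(Y),np.sin(Y),0],[0,0,-1.]]
    r=cv2.Rodrigues(R.T@T)[0].ravel()
    print('turn',r.round(3),'shift',d.round(2),'rows>=',round(max(np.linalg.norm(d)/4.17,np.degrees(np.linalg.norm(r))/7.16),1))
E
python3 - <<'E'
from h import *
delta(.46,.29,.33,180)
E
```

```text
turn [ 1.000e-03 -1.000e-03  1.127e+00] shift [29.1  16.53 -8.9 ] rows>= 9.0
```

Emit:
arm_command --pt "0 0 1.127 29.1 16.5 -8.9 -1" --pt "0 0 1.127 29.1 16.5 -8.9 -1" --pt "0 0 1.127 29.1 16.5 -8.9 -1" --pt "0 0 1.127 29.1 16.5 -8.9 -1" --pt "0 0 1.127 29.1 16.5 -8.9 -1" --pt "0 0 1.127 29.1 16.5 -8.9 -1" --pt "0 0 1.127 29.1 16.5 -8.9 -1" --pt "0 0 1.127 29.1 16.5 -8.9 -1"

```text
time_s: 0.82
tcp_pos: [0.4537, 0.2988, 0.3277]
ee_rot: [[0.121, -0.993, -0.0], [-0.993, -0.121, 0.0], [-0.0, 0.0, -1.0]]
wrist_force: [0.6, 0.8, -0.4]
gripper_width: 1.003
gripper_force: 0.0
```

Emit:
arm_command --pt "0 0 0 0 0 0 -1" --pt "0 0 0 0 0 0 -1"

```text
time_s: 0.98
tcp_pos: [0.4542, 0.299, 0.3277]
ee_rot: [[0.123, -0.992, 0.001], [-0.992, -0.123, 0.001], [-0.001, -0.001, -1.0]]
wrist_force: [-0.1, -0.3, -1.1]
gripper_width: 1.002
gripper_force: 0.0
```

```bash
python3 - <<'E'
from h import *
c=snap('wrist','w1.png');s=sense();print(s['time_s'],s['joints'].round(1),s['tcp_pos'],s['ee_rot'].round(3))
for n,P in dict(brick=(.585,.318,.064),charc=(.454,.316,.03),tin=(.504,.436,.024),dish=(.459,.17,.026),ring=(.58,.164,.02)).items():print(n,proj(c,P).round())
R=cv2.Rodrigues(c['rvec'])[0];print(-R.T@c['tvec'],R.round(2))
E
```

```text
1.0333 [ 50.6  11.2  -2.5  -0.  -76.3 -43.4] [0.45334635 0.299958   0.32701592] [[ 0.125 -0.992 -0.001]
 [-0.992 -0.125  0.   ]
 [-0.     0.001 -1.   ]]
brick [[220. 169.]]
charc [[321. 175.]]
tin [[279. 247.]]
dish [[331.  64.]]
ring [[239.  47.]]
[0.46257885 0.22686425 0.47184749] [[-0.99 -0.12 -0.  ]
 [-0.12  0.96  0.27]
 [-0.03  0.27 -0.96]]
```

View pics/w1.png

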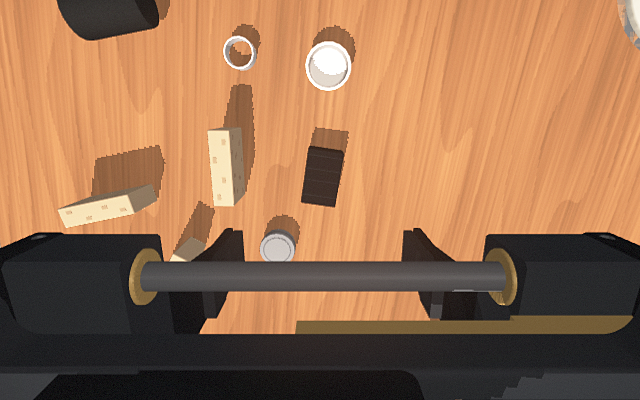

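The wrist view shows ring (239,52), dish (328,65), brick (224,167), charcoal (322,176) and tin (277,247). I'll fit silhouettes of known shape to get their poses.

```bash
cat >> h.py <<'E'
from scipy.optimize import minimize
def box(a,b,h): return np.array([[i*a/2,j*b/2,k] for i in(-1,1) for j in(-1,1) for k in(0,h)])
def cyl(rz):
    t=np.linspace(0,2*np.pi,48,endpoint=False)
    return np.vstack([np.c_[r*np.cos(t),r*np.sin(t),0*t+z] for r,z in rz])
M=dict(charc=box(.05,.08,.03),brick=box(.028,.1,.064),dish=cyl([(.023,0),(.029,.007),(.03,.026)]),tin=cyl([(.026,0),(.026,.012),(.027,.012),(.027,.024)]),ring=cyl([(.02,0),(.02,.02)]),board=box(.22,.3,.012))
def sil(c,name,x,y,yaw,z0,shape,S=8):
    Y=np.radians(yaw);R=np.array([[np.cos(Y),-np.sin(Y),0],[np.sin(Y),np.cos(Y),0],[0,0,1]])
    p=proj(c,M[name]@R.T+[x,y,z0]); h=cv2.convexHull(p.astype(np.float32))
    m=np.zeros((shape[0]*4,shape[1]*4),np.uint8)
    cv2.fillConvexPoly(m,np.round((h+.5)*4*16).astype(np.int32),255,shift=4)
    return cv2.resize(m,(shape[1],shape[0]),interpolation=cv2.INTER_AREA)/255.
def mask(im,name):
    h=cv2.cvtColor(im,cv2.COLOR_BGR2HSV).astype(int);H,S,V=h[...,0],h[...,1],h[...,2]
    if name=='charc': return V<75
    if name=='brick': return (S<118)&(V>60)
    return (S<75)
def fit(c,name,x,y,yaw=0,z0=0,pad=12,z=None):
    im=c['pixels'];s=sil(c,name,x,y,yaw,z0,im.shape)
    roi=cv2.dilate((s>0).astype(np.uint8),np.ones((2*pad+1,)*2))>0
    m=mask(im,name)&roi; n,l,st,_=cv2.connectedComponentsWithStats(m.astype(np.uint8))
    m=(l==1+np.argmax(st[1:,4])).astype(np.uint8)
    cn=cv2.findContours(m,0,2)[0]; m*=0
    cv2.drawContours(m,[max(cn,key=cv2.contourArea)],-1,1,-1)
    f=lambda q:np.sum(np.abs(sil(c,name,q[0]/100,q[1]/100,q[2]*5 if name in('charc','brick','board') else 0,z0,im.shape)-m)[roi])/m.sum()
    b=None;q=[x*100,y*100,yaw/5]
    for k in range(3):
        r=minimize(f,q,method='Nelder-Mead',options=dict(initial_simplex=np.array([q,np.add(q,[.8,0,0]),np.add(q,[0,.8,0]),np.add(q,[0,0,1.5])]),xatol=1e-3,fatol=1e-5));q=r.x
    print(name,'x %.4f y %.4f yaw %.1f err %.3f'%(q[0]/100,q[1]/100,q[2]*5,r.fun)); return q[0]/100,q[1]/100,q[2]*5
E
python3 - <<'E'
from h import *
G=dict(brick=(.585,.318,-5),charc=(.454,.316,0),tin=(.504,.436),dish=(.459,.17),ring=(.58,.164))
w=snap('wrist');t=snap('top')
for n,g in G.items():
    try: fit(w,n,*g)
    except Exception as e: print(n,e)
    fit(t,n,*g,pad=5)
fit(t,'board',.526,-.213,10)
E
```

```text
brick x 0.5843 y 0.3177 yaw 6.4 err 0.039
brick x 0.5386 y 0.4222 yaw -73.6 err 1.000
charc x 0.4525 y 0.3209 yaw -1.8 err 0.065
charc x 0.4531 y 0.3193 yaw -3.5 err 0.099
tin x 0.5067 y 0.4427 yaw -3.9 err 0.395
tin x 0.4834 y 0.4939 yaw -42.2 err 0.311
dish x 0.4630 y 0.1732 yaw -4.2 err 0.025
dish x 0.4640 y 0.1732 yaw -1.3 err 0.102
ring x 0.5812 y 0.1704 yaw 1.0 err 0.040
ring x 0.6467 y 0.1654 yaw -28.8 err 1.000
board x 0.5264 y -0.2117 yaw 10.7 err 0.028
```

```bash
python3 - <<'E'
from h import *
delta(.4525,.3205,.09,178)
E
```

```text
turn [ 0.001 -0.001  0.163] shift [-1.94 -0.27 23.65] rows>= 5.7
```

Emit:
arm_command --pt "0 0 0.163 -1.94 -0.27 23.65 -1" --pt "0 0 0.163 -1.94 -0.27 23.65 -1" --pt "0 0 0.163 -1.94 -0.27 23.65 -1" --pt "0 0 0.163 -1.94 -0.27 23.65 -1" --pt "0 0 0.163 -1.94 -0.27 23.65 -1" --pt "0 0 0.163 -1.94 -0.27 23.65 -1" --pt "0 0 0.163 -1.94 -0.27 23.65 -1" --pt "0 0 0.163 -1.94 -0.27 23.65 -1"

```text
time_s: 1.8
tcp_pos: [0.4523, 0.3206, 0.0894]
ee_rot: [[-0.033, -0.999, -0.002], [-0.999, 0.033, -0.004], [0.004, 0.002, -1.0]]
wrist_force: [0.1, -0.5, 1.1]
gripper_width: 1.0
gripper_force: 0.0
```

```bash
python3 - <<'E'
from h import *
delta(.4525,.3205,.0225,178)
w=snap('wrist','w2.png'); fit(w,'charc',.4525,.3205,-2)
E
```

```text
turn [ 0.002 -0.004  0.002] shift [-0.01 -0.04  6.69] rows>= 1.6
charc x 0.4526 y 0.3213 yaw -2.0 err 0.174
```

View pics/w2.png

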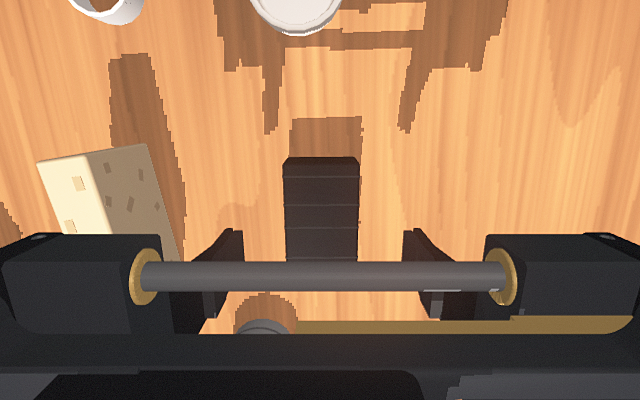

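The charcoal, around (320,215), is square and centred between the fingers. I'll go down and grip.

Emit:
arm_command --pt "0 0 0 0 0 2.5 -1" --pt "0 0 0 0 0 5 -1" --pt "0 0 0 0 0 6.7 -1" --pt "0 0 0 0 0 6.7 0.4" --pt "0 0 0 0 0 6.7 0.4" --pt "0 0 0 0 0 6.7 0.4" --pt "0 0 0 0 0 6.7 0.4" --pt "0 0 0 0 0 6.7 0.4"

```text
time_s: 2.52
tcp_pos: [0.4542, 0.3212, 0.0256]
ee_rot: [[-0.036, -0.999, 0.002], [-0.999, 0.036, 0.003], [-0.003, -0.002, -1.0]]
wrist_force: [0.5, -0.0, 0.1]
gripper_width: 0.707
gripper_force: 0.0
```

```bash
python3 - <<'E'
from h import *
s=sense();p=s['tcp_pos'];print(p,s['gripper_width'],s['gripper_force'],s['wrist_force'])
delta(.4525,.3205,.15,178);delta(.526,-.212,.15,190.7)
E
```

```text
[0.4541562  0.32119129 0.02560954] 0.7067354254560381 0.0 [ 0.51458053 -0.02129004  0.13738969]
turn [-0.002  0.003 -0.001] shift [  0.04   0.13 -12.44] rows>= 3.0
turn [-0.003  0.003 -0.222] shift [ 52.99  -9.11 -12.57] rows>= 13.2
```

Emit:
arm_command --pt "0 0 0 0 0 0 0.5" --pt "0 0 0 0 0 0 0.5" --pt "0 0 0 0 0 0 0.5" --pt "0 0 0 0 0 0 0.5" --pt "0 0 0 0 0 0 0.5" --pt "0 0 0 0 0 0 0.5" --pt "0 0 0 0 0 -0.5 0.5" --pt "0 0 0 0 0 -1 0.5"

```text
time_s: 3.18
tcp_pos: [0.4531, 0.3199, 0.0336]
ee_rot: [[-0.036, -0.999, -0.001], [-0.999, 0.036, -0.001], [0.001, 0.001, -1.0]]
wrist_force: [-0.4, -0.5, -0.1]
gripper_width: 0.57
gripper_force: 30.0
```

Emit:
arm_command --pt "0 0 0 0 0 -3 0.5" --pt "0 0 0 2 -0.3 -6.5 0.5" --pt "0 0 0 5.5 -0.9 -9.5 0.5" --pt "0 0 0 9.5 -1.6 -10 0.5" --pt "0 0 0 13.5 -2.3 -10 0.5" --pt "0 0 0 17.5 -3 -10 0.5" --pt "0 0 0 21.5 -3.7 -10 0.5" --pt "0 0 0 25.5 -4.4 -10 0.5"

```text
time_s: 3.85
tcp_pos: [0.4878, 0.0618, 0.1342]
ee_rot: [[-0.036, -0.999, 0.0], [-0.999, 0.036, 0.0], [-0.0, -0.0, -1.0]]
wrist_force: [1.2, 1.1, -1.0]
gripper_width: 0.574
gripper_force: 30.0
```

Emit:
arm_command --pt "0 0 -0.03 4 -0.7 0 0.5" --pt "0 0 -0.07 8 -1.4 0 0.5" --pt "0 0 -0.11 12 -2.1 0 0.5" --pt "0 0 -0.15 16 -2.8 0 0.5" --pt "0 0 -0.19 20 -3.4 0 0.5" --pt "0 0 -0.222 23.5 -4 0 0.5" --pt "0 0 -0.222 25.5 -4.3 0 0.5" --pt "0 0 -0.222 26 -4.4 0 0.5"

```text
time_s: 4.52
tcp_pos: [0.5226, -0.2008, 0.1335]
ee_rot: [[0.181, -0.984, -0.0], [-0.984, -0.181, -0.0], [0.0, 0.0, -1.0]]
wrist_force: [0.4, 0.5, -0.9]
gripper_width: 0.574
gripper_force: 30.0
```

Emit:
arm_command --pt "0 0 0 0 0 0 0.5" --pt "0 0 0 0 0 0 0.5" --pt "0 0 0 0 0 0 0.5" --pt "0 0 0 0 0 0 0.5"

```text
time_s: 4.85
tcp_pos: [0.5228, -0.1963, 0.1339]
ee_rot: [[0.187, -0.982, -0.0], [-0.982, -0.187, 0.0], [-0.0, -0.0, -1.0]]
wrist_force: [0.6, 0.4, -1.4]
gripper_width: 0.573
gripper_force: 30.0
```

```bash
python3 - <<'E'
from h import *
w=snap('wrist','w3.png');t=snap('top','t3.png')
fit(w,'board',.5264,-.2117,10.7)
s=sense();print(s['time_s'],s['tcp_pos'],s['gripper_width'],s['joints'].round(0));delta(.5264,-.2117,.1,190.7)
E
```

```text
board x 0.5274 y -0.2229 yaw 10.7 err 0.057
4.95 [ 0.52290237 -0.19650702  0.13394831] 0.5762435851634918 [ -4.  21. -17.  -0. -51.  15.]
turn [-0.     0.     0.001] shift [ 1.56 -0.06  3.39] rows>= 0.9
```

View pics/w3.png

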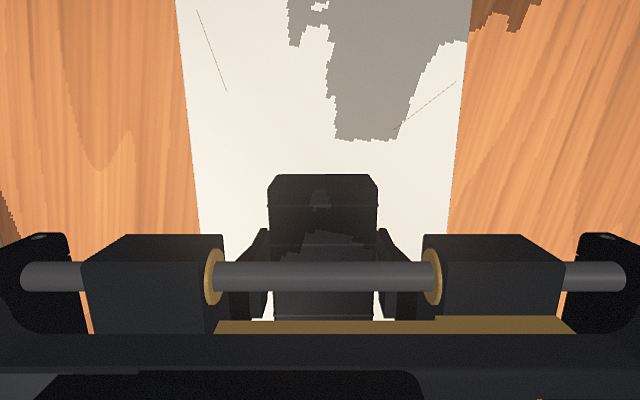

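The wrist view shows the block centred between the board's side edges at columns 195 and 455. I'll lower it.

Emit:
arm_command --pt "0 0 0 0.7 0 2 0.5" --pt "0 0 0 1.5 0 4.5 0.5" --pt "0 0 0 1.55 0 6.5 0.5" --pt "0 0 0 1.55 0 8.2 0.5" --pt "0 0 0 1.55 0 9.0 0.5" --pt "0 0 0 1.55 0 9.4 0.5" --pt "0 0 0 1.55 0 9.4 0.5" --pt "0 0 0 1.55 0 9.4 0.5"

```text
time_s: 5.62
tcp_pos: [0.5265, -0.2127, 0.0406]
ee_rot: [[0.186, -0.983, 0.002], [-0.983, -0.186, -0.0], [0.001, -0.001, -1.0]]
wrist_force: [-0.2, 0.1, -1.0]
gripper_width: 0.574
gripper_force: 30.0
```

Emit:
arm_command --pt "0 0 0 0 0 0.15 0.5" --pt "0 0 0 0 0 0.3 0.5" --pt "0 0 0 0 0 0.3 0.5"

```text
time_s: 5.87
tcp_pos: [0.5259, -0.2128, 0.0372]
ee_rot: [[0.185, -0.983, 0.001], [-0.983, -0.185, -0.0], [0.0, -0.001, -1.0]]
wrist_force: [-0.7, 0.1, -0.7]
gripper_width: 0.57
gripper_force: 30.0
```

Emit:
arm_command --pt "0 0 0 0 0 0.12 0.5" --pt "0 0 0 0 0 0.12 0.5" --pt "0 0 0 0 0 0.12 -0.6" --pt "0 0 0 0 0 0.12 -0.6" --pt "0 0 0 0 0 0.12 -0.6" --pt "0 0 0 0 0 0.12 -0.6" --pt "0 0 0 0 0 0.12 -0.6"

```text
time_s: 6.45
tcp_pos: [0.5256, -0.2129, 0.0354]
ee_rot: [[0.185, -0.983, -0.0], [-0.983, -0.185, 0.0], [-0.0, 0.0, -1.0]]
wrist_force: [-0.0, 1.1, 0.1]
gripper_width: 0.784
gripper_force: 0.0
```

Emit:
arm_command --pt "0 0 0 0 0 -1 -1" --pt "0 0 0 0 0 -4 -1" --pt "0 0 0 0 0 -8 -1" --pt "0 0 0 0 0 -12 -1" --pt "0 0 0 -4 0 -16 -1" --pt "0 0 0 -8 0 -18 -1" --pt "0 0 0 -12 0 -18 -1" --pt "0 0 0 -16 0 -18 -1"

```text
time_s: 7.12
tcp_pos: [0.499, -0.0665, 0.2184]
ee_rot: [[0.183, -0.983, 0.006], [-0.983, -0.183, 0.001], [0.001, -0.006, -1.0]]
wrist_force: [1.0, 0.6, -0.2]
gripper_width: 0.997
gripper_force: 0.0
```

```bash
python3 - <<'E'
from h import *
w=snap('wrist','w4.png')
fit(w,'board',.5264,-.2117,10.7);fit(w,'charc',.5264,-.2117,10.7,z0=.012)
s=sense();print(s['time_s'],s['tcp_pos'],s['gripper_width']);delta(.5843,.3177,.2,186.4)
E
```

```text
board x 0.5252 y -0.2112 yaw 11.0 err 0.006
charc x 0.5257 y -0.2136 yaw 10.8 err 0.020
7.1667 [ 0.49736293 -0.06093615  0.21774813] 0.9991744079752474
turn [-0.005  0.002  0.079] shift [-35.53 -15.7    1.93] rows>= 9.3
```

View pics/w4.png

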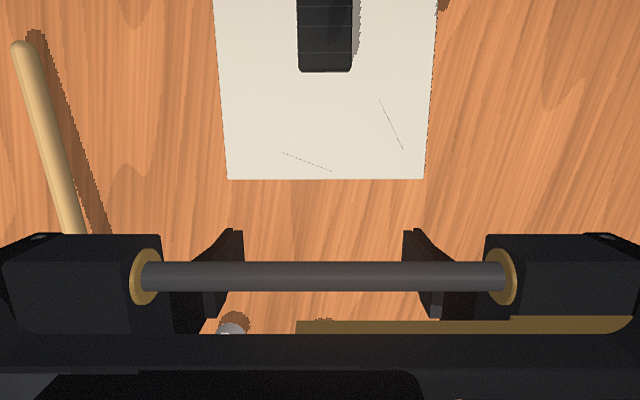

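The charcoal is on the board and square, seen at (325,35). The brick is next.

Emit:
arm_command --pt "0 0 0.01 -4 -1.8 0 -1" --pt "0 0 0.02 -8 -3.6 0 -1" --pt "0 0 0.03 -12 -5.3 0 -1" --pt "0 0 0.04 -16 -7 0.5 -1" --pt "0 0 0.05 -20 -8.8 1 -1" --pt "0 0 0.06 -24 -10.6 1.5 -1" --pt "0 0 0.07 -28 -12.4 2 -1" --pt "0 0 0.079 -31.5 -14 2 -1"

```text
time_s: 7.83
tcp_pos: [0.5743, 0.2576, 0.1954]
ee_rot: [[0.107, -0.994, -0.001], [-0.994, -0.107, -0.0], [0.0, 0.001, -1.0]]
wrist_force: [0.8, -1.4, 0.5]
gripper_width: 0.995
gripper_force: 0.0
```

```bash
python3 - <<'E'
from h import *
w=snap('wrist')
fit(w,'brick',.5843,.3177,6.4)
delta(.5843,.3177,.13,186.4)
E
```

```text
brick x 0.5840 y 0.3179 yaw 6.5 err 0.199
turn [-0.003  0.002 -0.   ] shift [-5.21 -1.32  6.48] rows>= 2.0
```

Emit:
arm_command --pt "0 0 0 -2.6 -0.65 2.5 -0.2" --pt "0 0 0 -5.2 -1.3 5 -0.2" --pt "0 0 0 -5.2 -1.3 6.5 -0.2" --pt "0 0 0 -5.2 -1.3 6.5 -0.2" --pt "0 0 0 -5.2 -1.3 6.5 -0.2" --pt "0 0 0 -5.2 -1.3 6.5 -0.2" --pt "0 0 0 -5.2 -1.3 6.5 -0.2"

```text
time_s: 8.47
tcp_pos: [0.583, 0.3087, 0.1327]
ee_rot: [[0.106, -0.994, 0.003], [-0.994, -0.106, 0.002], [-0.002, -0.003, -1.0]]
wrist_force: [-0.4, 0.2, -0.3]
gripper_width: 0.621
gripper_force: 0.0
```

```bash
python3 - <<'E'
from h import *
s=sense();print(s['tcp_pos'],s['gripper_width'])
delta(.5841,.3178,.051,186.4)
E
```

```text
[0.58297757 0.3086962  0.13270425] 0.6213758412496064
turn [-0.003  0.002 -0.005] shift [-0.88 -0.18  8.17] rows>= 2.0
```

Emit:
arm_command --pt "0 0 0 -0.5 -0.1 1.5 -0.2" --pt "0 0 0 -0.9 -0.2 4 -0.2" --pt "0 0 0 -0.9 -0.2 6.5 -0.2" --pt "0 0 0 -0.9 -0.2 8.1 -0.2" --pt "0 0 0 -0.9 -0.2 8.1 0.8" --pt "0 0 0 -0.9 -0.2 8.1 0.8" --pt "0 0 0 -0.9 -0.2 8.1 0.8" --pt "0 0 0 -0.9 -0.2 8.1 0.8"

```text
time_s: 9.13
tcp_pos: [0.5843, 0.3188, 0.0519]
ee_rot: [[0.107, -0.994, 0.003], [-0.994, -0.107, 0.003], [-0.002, -0.004, -1.0]]
wrist_force: [0.2, 0.1, 0.7]
gripper_width: 0.379
gripper_force: 0.0
```

Emit:
arm_command --pt "0 0 0 0 0 0 0.8" --pt "0 0 0 0 0 0 0.8" --pt "0 0 0 0 0 0 0.8" --pt "0 0 0 0 0 0 0.8"

```text
time_s: 9.47
tcp_pos: [0.5841, 0.3188, 0.0516]
ee_rot: [[0.107, -0.994, 0.003], [-0.994, -0.107, 0.002], [-0.001, -0.003, -1.0]]
wrist_force: [-0.8, 0.4, 7.2]
gripper_width: 0.323
gripper_force: 29.9
```

Emit:
arm_command --pt "0 0 0 0 0 -1.5 0.8" --pt "0 0 0 0 0 -4.5 0.8" --pt "0 0 0 2 0.2 -8 0.8" --pt "0 0 0 5.5 0.5 -10.5 0.8" --pt "0 0 0 9.5 0.9 -10.5 0.8" --pt "0 0 0 13.5 1.2 -10.5 0.8" --pt "0 0 0 17.5 1.6 -10.5 0.8" --pt "0 0 0 21.5 2 -10.5 0.8"

```text
time_s: 10.13
tcp_pos: [0.5852, 0.1005, 0.1543]
ee_rot: [[0.107, -0.994, -0.001], [-0.994, -0.107, 0.0], [-0.0, 0.001, -1.0]]
wrist_force: [0.8, 0.3, -1.3]
gripper_width: 0.317
gripper_force: 29.9
```

Emit:
arm_command --pt "0 0 -0.01 4 0.4 0 0.8" --pt "0 0 -0.02 8 0.7 0 0.8" --pt "0 0 -0.03 12 1.1 0 0.8" --pt "0 0 -0.05 16 1.5 0 0.8" --pt "0 0 -0.06 20 1.8 0 0.8" --pt "0 0 -0.083 24 2.2 0 0.8" --pt "0 0 -0.083 27.5 2.5 0 0.8" --pt "0 0 -0.083 29.5 2.7 0 0.8"

```text
time_s: 10.8
tcp_pos: [0.5899, -0.1973, 0.1539]
ee_rot: [[0.186, -0.983, -0.001], [-0.983, -0.186, 0.0], [-0.0, 0.001, -1.0]]
wrist_force: [1.0, 1.6, -2.4]
gripper_width: 0.321
gripper_force: 29.9
```

Emit:
arm_command --pt "0 0 0 0 0 0 0.8" --pt "0 0 0 0 0 0 0.8" --pt "0 0 0 0 0 0 0.8" --pt "0 0 0 0 0 0 0.8" --pt "0 0 0 0 0 0 0.8"

```text
time_s: 11.22
tcp_pos: [0.5909, -0.1927, 0.1545]
ee_rot: [[0.191, -0.982, -0.0], [-0.982, -0.191, 0.0], [-0.0, 0.0, -1.0]]
wrist_force: [0.1, -0.4, -1.3]
gripper_width: 0.321
gripper_force: 29.9
```

```bash
python3 - <<'E'
from h import *
s=sense();print(s['tcp_pos'],s['gripper_width'])
delta(.5919,-.1977,.0636,190.9)
E
```

```text
[ 0.59093501 -0.19268595  0.15448969] 0.32080990021531025
turn [0.    0.    0.002] shift [0.51 0.   9.09] rows>= 2.2
```

Emit:
arm_command --pt "0 0 0 0.3 0 1.5 0.8" --pt "0 0 0 0.5 0 4 0.8" --pt "0 0 0 0.5 0 6.2 0.8" --pt "0 0 0 0.5 0 7.8 0.8" --pt "0 0 0 0.5 0 8.6 0.8" --pt "0 0 0 0.5 0 8.9 0.8" --pt "0 0 0 0.5 0 9.05 0.8" --pt "0 0 0 0.5 0 9.05 0.8"

```text
time_s: 11.88
tcp_pos: [0.5926, -0.1986, 0.0648]
ee_rot: [[0.19, -0.982, 0.002], [-0.982, -0.19, -0.0], [0.001, -0.001, -1.0]]
wrist_force: [0.0, -1.1, -1.2]
gripper_width: 0.319
gripper_force: 29.9
```

Emit:
arm_command --pt "0 0 0 0 0 0 0.8" --pt "0 0 0 0 0 0 0.8" --pt "0 0 0 0 0 0 0.8"

```text
time_s: 12.13
tcp_pos: [0.5923, -0.1989, 0.0649]
ee_rot: [[0.189, -0.982, 0.002], [-0.982, -0.189, -0.0], [0.001, -0.002, -1.0]]
wrist_force: [1.1, -0.1, -1.3]
gripper_width: 0.319
gripper_force: 29.9
```

Lower 1.3 mm more, open modestly, then rise and head back.

Emit:
arm_command --pt "0 0 0 0 0 0.13 0.8" --pt "0 0 0 0 0 0.13 0.8" --pt "0 0 0 0 0 0.13 0.8" --pt "0 0 0 0 0 0.13 0" --pt "0 0 0 0 0 0.13 0" --pt "0 0 0 0 0 0.13 0" --pt "0 0 0 0 0 0.13 0"

```text
time_s: 12.72
tcp_pos: [0.5916, -0.1989, 0.0625]
ee_rot: [[0.189, -0.982, -0.0], [-0.982, -0.189, 0.0], [-0.0, 0.0, -1.0]]
wrist_force: [-0.9, -0.1, 0.4]
gripper_width: 0.478
gripper_force: 0.0
```

Emit:
arm_command --pt "0 0 0 0 0 -0.8 0" --pt "0 0 0 0 0 -3 0" --pt "0 0 0 0 0 -6.5 -0.5" --pt "0 0 0 0 0 -10.5 -1" --pt "0 0 0 -4 0 -13.5 -1" --pt "0 0 0 -8 0 -15 -1" --pt "0 0 0 -12 0 -15 -1" --pt "0 0 0 -16 0 -15 -1"

```text
time_s: 13.38
tcp_pos: [0.5629, -0.0456, 0.2154]
ee_rot: [[0.188, -0.982, 0.005], [-0.982, -0.188, 0.001], [0.0, -0.005, -1.0]]
wrist_force: [1.5, 0.5, -0.2]
gripper_width: 0.869
gripper_force: 0.0
```

```bash
python3 - <<'E'
from h import *
w=snap('wrist');t=snap('top','t4.png')
fit(w,'board',.5253,-.2115,10.9);fit(w,'charc',.5264,-.2117,10.7,z0=.012);fit(w,'brick',.5919,-.1977,10.9,z0=.012)
s=sense();print(s['time_s'],s['tcp_pos'],s['gripper_width']);delta(.4632,.1732,.14,180)
cv2.imwrite('pics/c5.png',np.hstack([w['pixels'][:270,120:520],cv2.resize(t['pixels'][165:295,300:500],(400,260))[:270] if 0 else cv2.resize(t['pixels'][150:285,300:500],(400,270))]))
E
```

```text
board x 0.5249 y -0.2112 yaw 10.5 err 0.077
charc x 0.5257 y -0.2142 yaw 10.7 err 0.026
brick x 0.5792 y -0.1661 yaw 45.1 err 0.353
13.4833 [ 0.56184029 -0.04229298  0.21426441] 0.9456499077019673
turn [-0.002  0.001  0.196] shift [-23.05   5.49   7.43] rows>= 6.0
```

View pics/c5.png

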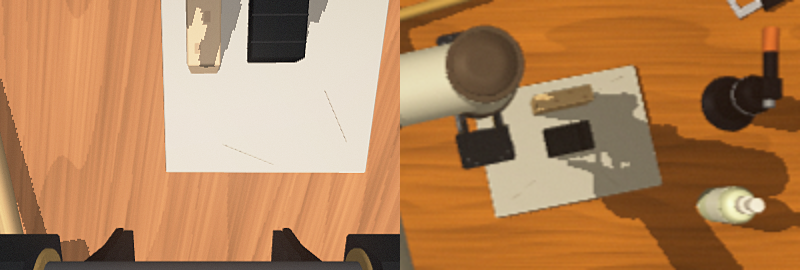

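The brick stands upright behind the charcoal, square to it, at (205,35) in the wrist half and (562,98) in the top half. The dish is next.

Emit:
arm_command --pt "0 0 0 -4 0.5 0 -1" --pt "0 0 0 -8 2 1 -1" --pt "0 0 0 -12 3.5 2.5 -1" --pt "0 0 0 -16 4.5 4 -1" --pt "0 0 0 -19 5.2 5.5 -1" --pt "0 0 0 -19 5.4 6.5 -1" --pt "0 0 0 -19 5.4 6.5 -1" --pt "0 0 0 -19 5.4 6.5 -1"

```text
time_s: 14.15
tcp_pos: [0.4737, 0.1294, 0.1478]
ee_rot: [[0.19, -0.982, -0.0], [-0.982, -0.19, -0.001], [0.001, 0.0, -1.0]]
wrist_force: [-0.0, -0.8, 0.9]
gripper_width: 1.001
gripper_force: 0.0
```

Emit:
arm_command --pt "0 0 0 0 0 0 -1" --pt "0 0 0 0 0 0 -1" --pt "0 0 0 0 0 0 -1"

```text
time_s: 14.4
tcp_pos: [0.4745, 0.1288, 0.1483]
ee_rot: [[0.187, -0.982, 0.001], [-0.982, -0.187, 0.001], [-0.0, -0.002, -1.0]]
wrist_force: [0.6, -0.1, -0.1]
gripper_width: 0.999
gripper_force: 0.0
```

```bash
python3 - <<'E'
from h import *
w=snap('wrist');fit(w,'dish',.4632,.1732);fit(w,'ring',.581,.17)
s=sense();print(s['time_s'],s['tcp_pos'],s['gripper_width']);delta(.4632,.1732,.022,190.9)
E
```

```text
dish x 0.4624 y 0.1749 yaw 2.4 err 0.286
ring x 0.5810 y 0.1711 yaw 0.6 err 0.038
14.45 [0.47436569 0.12886971 0.14822477] 1.0067098324954609
turn [-0.001  0.    -0.002] shift [-4.56  0.28 12.62] rows>= 3.2
```

Emit:
arm_command --pt "0 0 0 -3 0.2 1.5 -1" --pt "0 0 0 -4.6 0.28 4 -1" --pt "0 0 0 -4.6 0.28 8 -1" --pt "0 0 0 -4.6 0.28 11 -1" --pt "0 0 0 -4.6 0.28 12.5 -1" --pt "0 0 0 -4.6 0.28 12.5 -1" --pt "0 0 0 -4.6 0.28 12.5 0.5" --pt "0 0 0 -4.6 0.28 12.5 0.5"

```text
time_s: 15.12
tcp_pos: [0.4627, 0.1741, 0.0228]
ee_rot: [[0.188, -0.982, 0.0], [-0.982, -0.188, 0.0], [-0.0, -0.0, -1.0]]
wrist_force: [-0.3, 0.8, -0.3]
gripper_width: 0.919
gripper_force: 0.0
```

Emit:
arm_command --pt "0 0 0 0 0 0 0.5" --pt "0 0 0 0 0 0 0.5" --pt "0 0 0 0 0 0 0.5" --pt "0 0 0 0 0 0 0.5" --pt "0 0 0 0 0 0 0.5" --pt "0 0 0 0 0 0 0.5" --pt "0 0 0 0 0 0 0.5"

```text
time_s: 15.7
tcp_pos: [0.4624, 0.1743, 0.023]
ee_rot: [[0.189, -0.982, 0.001], [-0.982, -0.189, 0.0], [-0.0, -0.001, -1.0]]
wrist_force: [-0.2, -0.4, 5.1]
gripper_width: 0.659
gripper_force: 32.5
```

Emit:
arm_command --pt "0 0 0 0 0 -0.5 0.5" --pt "0 0 0 0 0 -1.5 0.5" --pt "0 0 0 0 0 -2.5 0.5" --pt "0 0 0 0 0 -2.5 0.5" --pt "0 0 0 0 0 -2.5 0.5"

```text
time_s: 16.12
tcp_pos: [0.4622, 0.1744, 0.0478]
ee_rot: [[0.189, -0.982, 0.001], [-0.982, -0.189, 0.001], [-0.001, -0.001, -1.0]]
wrist_force: [-0.1, 0.7, -1.1]
gripper_width: 0.661
gripper_force: 32.6
```

```bash
python3 - <<'E'
from h import *
w=snap('wrist');c=snap('side');s=sense();print(s['tcp_pos'],s['gripper_width'],s['gripper_force'])
cv2.imwrite('pics/c6.png',np.hstack([w['pixels'][100:340,160:480],cv2.resize(c['pixels'][190:290,280:420],(448,320))[:240]]))
E
```

```text
[0.46174111 0.17397154 0.04709568] 0.6601230036934864 32.59683582875784
```

View pics/c6.png

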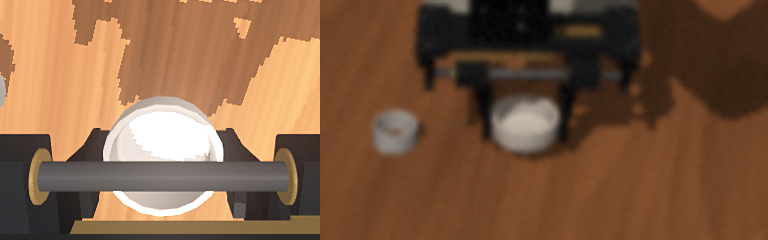

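The dish hangs level in the fingers. I'll carry it to the board.

Emit:
arm_command --pt "0 0 0 1.5 0 -2 0.5" --pt "0 0 0 4.5 0.1 -4 0.5" --pt "0 0 0 8.5 0.3 -5 0.5" --pt "0 0 0 12.5 0.4 -5 0.5" --pt "0 0 0 16.5 0.6 -5 0.5" --pt "0 0 0 20.5 0.7 -5 0.5" --pt "0 0 0 24 0.8 -5 0.5" --pt "0 0 0 27 0.9 -5 0.5"

```text
time_s: 16.88
tcp_pos: [0.5038, -0.0949, 0.0968]
ee_rot: [[0.188, -0.982, -0.002], [-0.982, -0.188, -0.0], [-0.0, 0.002, -1.0]]
wrist_force: [0.2, 0.2, 0.1]
gripper_width: 0.658
gripper_force: 35.6
```

Emit:
arm_command --pt "0 0 0 1.8 0 0 0.5" --pt "0 0 0 2.5 0.1 0 0.5" --pt "0 0 0 2.5 0.1 1 0.5" --pt "0 0 0 2.5 0.1 2 0.5" --pt "0 0 0 2.5 0.1 2 0.5" --pt "0 0 0 2.5 0.1 2 0.5"

```text
time_s: 17.38
tcp_pos: [0.5071, -0.1163, 0.0763]
ee_rot: [[0.19, -0.982, -0.003], [-0.982, -0.19, -0.0], [-0.001, 0.003, -1.0]]
wrist_force: [-0.0, -0.2, -0.2]
gripper_width: 0.66
gripper_force: 35.6
```

```bash
python3 - <<'E'
from h import *
s=sense();print(s['tcp_pos'],s['gripper_width']);delta(.5076,-.1182,.0355,190.9)
E
```

```text
[ 0.50706612 -0.11634043  0.07625977] 0.6598959491676192
turn [0.003 0.001 0.001] shift [ 0.19 -0.03  4.08] rows>= 1.0
```

Emit:
arm_command --pt "0 0 0 0.2 0 1.2 0.5" --pt "0 0 0 0.2 0 2.5 0.5" --pt "0 0 0 0.2 0 3.4 0.5" --pt "0 0 0 0.2 0 3.8 0.5" --pt "0 0 0 0.2 0 4.0 0.5" --pt "0 0 0 0.2 0 4.1 0.5" --pt "0 0 0 0.2 0 4.1 0.5" --pt "0 0 0 0.2 0 4.1 0.5"

```text
time_s: 18.05
tcp_pos: [0.5089, -0.1193, 0.0371]
ee_rot: [[0.189, -0.982, 0.001], [-0.982, -0.189, -0.0], [0.0, -0.001, -1.0]]
wrist_force: [-0.5, 0.3, -1.1]
gripper_width: 0.66
gripper_force: 35.6
```

Emit:
arm_command --pt "0 0 0 0 0 0 0.5" --pt "0 0 0 0 0 0 -0.65" --pt "0 0 0 0 0 0 -0.65" --pt "0 0 0 0 0 0 -0.65" --pt "0 0 0 0 0 0 -0.65" --pt "0 0 0 0 0 0 -0.65"

```text
time_s: 18.55
tcp_pos: [0.5085, -0.1194, 0.0367]
ee_rot: [[0.189, -0.982, 0.0], [-0.982, -0.189, 0.0], [0.0, -0.0, -1.0]]
wrist_force: [0.2, -0.3, -0.1]
gripper_width: 0.813
gripper_force: 0.0
```

Emit:
arm_command --pt "0 0 0 0 0 -0.8 -0.7" --pt "0 0 0 0 0 -3 -0.8" --pt "0 0 0 0 0 -6.5 -1" --pt "0 0 0 0 0 -10.5 -1" --pt "0 0 0 -4 0 -13.5 -1" --pt "0 0 0 -8 0 -15 -1" --pt "0 0 0 -12 0 -16 -1" --pt "0 0 0 -16 0 -17 -1"

```text
time_s: 19.22
tcp_pos: [0.4794, 0.0313, 0.2067]
ee_rot: [[0.188, -0.982, 0.003], [-0.982, -0.188, 0.001], [-0.001, -0.003, -1.0]]
wrist_force: [0.4, -0.1, -0.5]
gripper_width: 0.997
gripper_force: 0.0
```

```bash
python3 - <<'E'
from h import *
w=snap('wrist','w7.png')
fit(w,'dish',.5076,-.1182,z0=.012)
s=sense();print(s['time_s'],s['tcp_pos'],s['gripper_width']);delta(.505,.439,.15,185)
E
```

```text
dish x 0.5039 y -0.1040 yaw -11.4 err 0.317
19.2667 [0.47997341 0.03673209 0.20870792] 0.9965052162849106
turn [-0.008  0.003  0.108] shift [-38.96 -10.22   6.03] rows>= 9.8
```

View pics/w7.png

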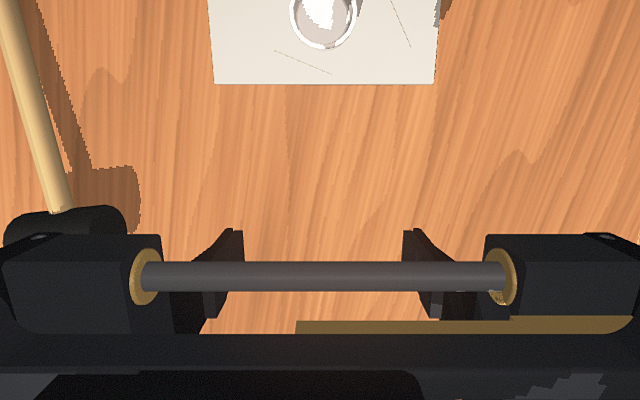

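The dish sits upright at (323,12), centred on the board's left part. The tin is next.

Emit:
arm_command --pt "0 0 0 -4 -1 0 -1" --pt "0 0 0 -8 -2 0 -1" --pt "0 0 0 -12 -3 0 -1" --pt "0 0 0 -16 -4 0 -1" --pt "0 0 0 -20 -5.2 0 -1" --pt "0 0 0 -24 -6.4 0 -1" --pt "0 0 0 -27 -7.3 0 -1" --pt "0 0 0 -29 -8 0 -1"

```text
time_s: 19.93
tcp_pos: [0.5033, 0.3331, 0.2049]
ee_rot: [[0.191, -0.982, 0.001], [-0.982, -0.191, 0.001], [-0.001, -0.001, -1.0]]
wrist_force: [0.9, 0.0, -0.2]
gripper_width: 1.002
gripper_force: 0.0
```

Emit:
arm_command --pt "0 0 0 0 0 0 -1" --pt "0 0 0 0 0 0 -1" --pt "0 0 0 0 0 0 -1"

```text
time_s: 20.18
tcp_pos: [0.5032, 0.3292, 0.2046]
ee_rot: [[0.189, -0.982, -0.001], [-0.982, -0.189, -0.001], [0.0, 0.001, -1.0]]
wrist_force: [0.3, 0.0, 1.4]
gripper_width: 0.996
gripper_force: 0.0
```

```bash
python3 - <<'E'
from h import *
w=snap('wrist','w8.png');fit(w,'tin',.505,.439)
s=sense();print(s['time_s'],s['tcp_pos'],s['joints'].round(0));delta(.505,.439,.0215,190.9)
E
```

```text
tin x 0.5065 y 0.4418 yaw -0.8 err 0.320
20.2333 [0.5032923  0.32887092 0.20482121] [ 49.  21.  -6.  -0. -63. -38.]
turn [ 0.    -0.    -0.001] shift [-10.79  -2.25  18.33] rows>= 5.1
```

View pics/w8.png

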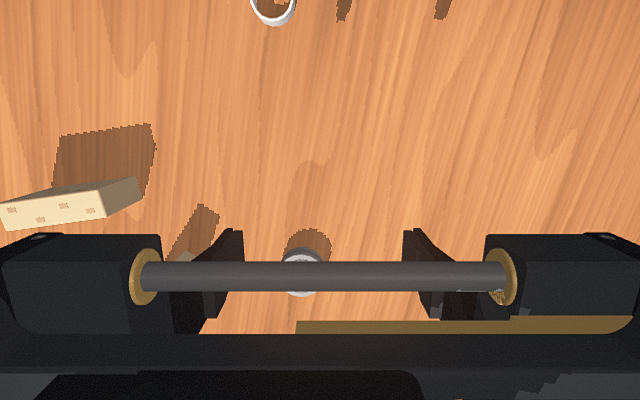

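The tin shows at (301,270), partly behind the gripper's rod. I'll fit only the visible rows and cross-check with the side and top cameras.

```bash
python3 - <<'E'
from h import *
c=snap('wrist');im=c['pixels']
def tinfit(c,keep,S,Vmin=0,x0=(50.5,43.9)):
    h=cv2.cvtColor(c['pixels'],cv2.COLOR_BGR2HSV)
    s=sil(c,'tin',x0[0]/100,x0[1]/100,0,0,c['pixels'].shape)
    roi=(cv2.dilate((s>0).astype(np.uint8),np.ones((21,21)))>0)&keep
    m=(h[...,1]<S)&roi
    f=lambda q:np.sum(np.abs(sil(c,'tin',q[0]/100,q[1]/100,0,0,m.shape)-m)[roi])/m.sum()
    r=minimize(f,x0,method='Nelder-Mead',options=dict(initial_simplex=[x0,(x0[0]+.8,x0[1]),(x0[0],x0[1]+.8)]))
    print(r.x,r.fun,m.sum())
rows=np.arange(400)[:,None]*np.ones((1,640))
cols=np.arange(640)[None]*np.ones((400,1))
tinfit(c,((rows<260)|((rows>293)&(rows<312)))&(cols>250)&(cols<350),75)
for n in('side','top'): tinfit(snap(n),rows>=0,75)
E
```

```text
[50.60239578 44.1705016 ] 0.12503049066516558 418
[50.76366548 43.88972467] 0.158018018018018 370
[51.69752865 48.40060505] 0.7843787238652367 362
```

Emit:
arm_command --pt "0 0 0 -3.5 -0.8 1 -1" --pt "0 0 0 -7 -1.6 3 -1" --pt "0 0 0 -10 -2.2 6 -1" --pt "0 0 0 -10.95 -2.43 9.5 -1" --pt "0 0 0 -10.95 -2.43 12.5 -1" --pt "0 0 0 -10.95 -2.43 12.5 -1" --pt "0 0 0 -10.95 -2.43 12.5 -1"

```text
time_s: 20.97
tcp_pos: [0.5064, 0.4407, 0.0783]
ee_rot: [[0.189, -0.982, -0.002], [-0.982, -0.189, -0.004], [0.003, 0.003, -1.0]]
wrist_force: [-0.0, -0.6, 1.3]
gripper_width: 0.999
gripper_force: 0.0
```

```bash
python3 - <<'E'
from h import *
s=sense();print(s['time_s'],s['tcp_pos']);delta(.5065,.441,.0215,190.9)
E
```

```text
20.9667 [0.50640899 0.44066012 0.07832829]
turn [ 0.003 -0.003 -0.001] shift [-0.05 -0.03  5.68] rows>= 1.4
```

Emit:
arm_command --pt "0 0 0 0 0 1.5 -1" --pt "0 0 0 0 0 4 -1" --pt "0 0 0 0 0 5.3 -1" --pt "0 0 0 0 0 5.6 -1" --pt "0 0 0 0 0 5.6 -1" --pt "0 0 0 0 0 5.6 0.5" --pt "0 0 0 0 0 5.6 0.5" --pt "0 0 0 0 0 5.6 0.5"

```text
time_s: 21.63
tcp_pos: [0.5073, 0.4427, 0.0252]
ee_rot: [[0.189, -0.982, 0.002], [-0.982, -0.189, 0.002], [-0.002, -0.002, -1.0]]
wrist_force: [-0.1, 0.1, 0.1]
gripper_width: 0.855
gripper_force: 0.0
```

Emit:
arm_command --pt "0 0 0 0 0 0 0.5" --pt "0 0 0 0 0 0 0.5" --pt "0 0 0 0 0 0 0.5" --pt "0 0 0 0 0 0 0.5" --pt "0 0 0 0 0 0 0.5" --pt "0 0 0 0 0 0 0.5" --pt "0 0 0 0 0 0 0.5"

```text
time_s: 22.22
tcp_pos: [0.5067, 0.4422, 0.0239]
ee_rot: [[0.189, -0.982, 0.0], [-0.982, -0.189, 0.0], [-0.0, -0.0, -1.0]]
wrist_force: [-0.1, -0.2, 2.4]
gripper_width: 0.607
gripper_force: 30.0
```

Emit:
arm_command --pt "0 0 0 0 0 -0.5 0.5" --pt "0 0 0 0 0 -2 0.5" --pt "0 0 0 0 0 -4 0.5" --pt "0 0 0 0 0 -6 0.5" --pt "0 0 0 0 0 -6.5 0.5" --pt "0 0 0 0 0 -6.5 0.5"

```text
time_s: 22.72
tcp_pos: [0.5074, 0.4429, 0.0905]
ee_rot: [[0.189, -0.982, 0.002], [-0.982, -0.189, 0.003], [-0.003, -0.003, -1.0]]
wrist_force: [0.4, -0.8, -0.2]
gripper_width: 0.614
gripper_force: 30.0
```

```bash
python3 - <<'E'
from h import *
w=snap('wrist');c=snap('side');s=sense();print(s['tcp_pos'],s['gripper_width'],s['gripper_force'])
cv2.imwrite('pics/c9.png',np.hstack([w['pixels'][100:340,160:480],cv2.resize(c['pixels'][230:330,240:380],(448,320))[:240]]))
delta(.5436,-.3048,.11,190.9)
E
```

```text
[0.50615092 0.44152589 0.08761413] 0.6091948116983249 29.999887347221375
turn [ 0.001 -0.001 -0.001] shift [74.   10.38 -2.18] rows>= 17.9
```

View pics/c9.png

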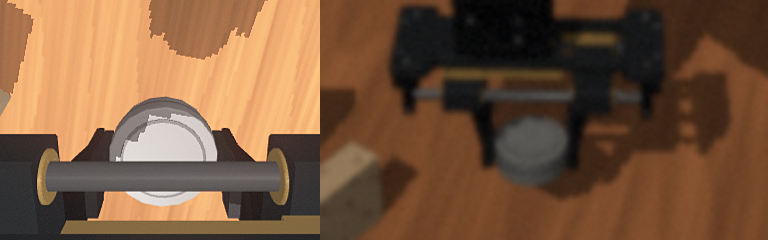

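The tin hangs level in the grip. I'll carry it over.

Emit:
arm_command --pt "0 0 0 1 0.1 -1.5 0.5" --pt "0 0 0 3.5 0.4 -3.5 0.5" --pt "0 0 0 7.5 1 -4.5 0.5" --pt "0 0 0 11.5 1.6 -4.5 0.5" --pt "0 0 0 15.5 2.2 -4.5 0.5" --pt "0 0 0 19.5 2.7 -4.5 0.5" --pt "0 0 0 23.5 3.3 -4.5 0.5" --pt "0 0 0 27.5 3.9 -4.5 0.5"

```text
time_s: 23.48
tcp_pos: [0.5195, 0.1619, 0.1336]
ee_rot: [[0.189, -0.982, -0.001], [-0.982, -0.189, -0.001], [0.001, 0.001, -1.0]]
wrist_force: [0.7, -0.4, -0.1]
gripper_width: 0.611
gripper_force: 30.0
```

Emit:
arm_command --pt "0 0 0 4 0.5 0 0.5" --pt "0 0 0 8 1.1 0 0.5" --pt "0 0 0 12 1.7 0 0.5" --pt "0 0 0 16 2.2 0 0.5" --pt "0 0 0 20 2.8 0 0.5" --pt "0 0 0 24 3.3 0 0.5" --pt "0 0 0 28 3.9 0 0.5" --pt "0 0 0 32 4.5 0 0.5"

```text
time_s: 24.15
tcp_pos: [0.5354, -0.1605, 0.1336]
ee_rot: [[0.189, -0.982, -0.001], [-0.982, -0.189, -0.0], [-0.0, 0.001, -1.0]]
wrist_force: [1.4, 0.6, -0.2]
gripper_width: 0.607
gripper_force: 30.0
```

Emit:
arm_command --pt "0 0 0 4 0.5 0 0.5" --pt "0 0 0 7.5 1 0 0.5" --pt "0 0 0 10.5 1.5 0 0.5" --pt "0 0 0 12.5 1.8 0 0.5" --pt "0 0 0 13.7 1.9 0 0.5" --pt "0 0 0 13.7 1.9 0 0.5" --pt "0 0 0 13.7 1.9 0 0.5" --pt "0 0 0 13.7 1.9 0 0.5"

```text
time_s: 24.82
tcp_pos: [0.5434, -0.2953, 0.1335]
ee_rot: [[0.19, -0.982, -0.001], [-0.982, -0.19, 0.0], [-0.001, 0.001, -1.0]]
wrist_force: [-0.3, 0.1, -0.4]
gripper_width: 0.609
gripper_force: 30.0
```

```bash
python3 - <<'E'
from h import *
s=sense();print(s['time_s'],s['tcp_pos'],s['gripper_width']);delta(.5436,-.3048,.036,190.9)
E
```

```text
24.8167 [ 0.54342909 -0.29529355  0.13345123] 0.6092677168840068
turn [0.001 0.001 0.001] shift [0.94 0.16 9.74] rows>= 2.3
```

Emit:
arm_command --pt "0 0 0 0.5 0.1 2 0.5" --pt "0 0 0 0.9 0.15 5 0.5" --pt "0 0 0 0.9 0.15 7.5 0.5" --pt "0 0 0 0.9 0.15 8.8 0.5" --pt "0 0 0 0.9 0.15 9.4 0.5" --pt "0 0 0 0.9 0.15 9.7 0.5" --pt "0 0 0 0.9 0.15 9.7 0.5" --pt "0 0 0 0.9 0.15 9.7 0.5"

```text
time_s: 25.48
tcp_pos: [0.5451, -0.3051, 0.0379]
ee_rot: [[0.19, -0.982, 0.002], [-0.982, -0.19, -0.001], [0.001, -0.002, -1.0]]
wrist_force: [0.5, 0.4, -1.0]
gripper_width: 0.61
gripper_force: 30.0
```

Emit:
arm_command --pt "0 0 0 0 0 0 0.5" --pt "0 0 0 0 0 0 0.5"

```text
time_s: 25.65
tcp_pos: [0.5447, -0.3054, 0.0378]
ee_rot: [[0.189, -0.982, 0.002], [-0.982, -0.189, -0.001], [0.001, -0.002, -1.0]]
wrist_force: [-0.6, 0.8, -0.0]
gripper_width: 0.612
gripper_force: 30.0
```

Emit:
arm_command --pt "0 0 0 0 0 0.15 0.5" --pt "0 0 0 0 0 0.15 0.5" --pt "0 0 0 0 0 0.15 -0.55" --pt "0 0 0 0 0 0.15 -0.55" --pt "0 0 0 0 0 0.15 -0.55" --pt "0 0 0 0 0 0.15 -0.55" --pt "0 0 0 0 0 0.15 -0.55"

```text
time_s: 26.23
tcp_pos: [0.5438, -0.3054, 0.0349]
ee_rot: [[0.189, -0.982, -0.0], [-0.982, -0.189, 0.0], [-0.0, 0.0, -1.0]]
wrist_force: [-0.5, 0.5, -0.0]
gripper_width: 0.763
gripper_force: 0.0
```

Emit:
arm_command --pt "0 0 0 0 0 -0.8 -0.55" --pt "0 0 0 0 0 -3 -0.55" --pt "0 0 0 0 0 -6.5 -0.55" --pt "0 0 0 0 0 -10.5 -0.55" --pt "0 0 0 -3 0 -14 -0.5" --pt "0 0 0 -7 0 -15 -0.5" --pt "0 0 0 -11 0 -15 -0.5" --pt "0 0 0 -15 0 -15 -0.5"

```text
time_s: 26.9
tcp_pos: [0.5158, -0.157, 0.1873]
ee_rot: [[0.187, -0.982, 0.004], [-0.982, -0.187, -0.0], [0.001, -0.004, -1.0]]
wrist_force: [1.7, 1.2, -0.5]
gripper_width: 0.75
gripper_force: 0.0
```

Emit:
arm_command --pt "0 0 0 -4 -0.3 0 -0.5" --pt "0 0 0 -8 -0.8 0 -0.5" --pt "0 0 0 -12 -1.2 0 -0.5" --pt "0 0 0 -16 -1.6 0 -0.5" --pt "0 0 0 -20 -2 0 -0.5" --pt "0 0 0 -22 -2 0 -0.5" --pt "0 0 0 -22 -2 0 -0.5"

```text
time_s: 27.48
tcp_pos: [0.4935, 0.0652, 0.186]
ee_rot: [[0.194, -0.981, 0.002], [-0.981, -0.194, 0.001], [-0.001, -0.002, -1.0]]
wrist_force: [0.1, -0.5, -1.2]
gripper_width: 0.748
gripper_force: 0.0
```

```bash
python3 - <<'E'
from h import *
w=snap('wrist','w10.png');t=snap('top','t10.png');sd=snap('side')
s=sense();print(s['time_s'],s['tcp_pos'],s['gripper_width']);delta(.581,.1708,.1,190.9)
im=t['pixels'].copy()
B=np.array([.5254,-.2113]);Y=np.radians(10.9);ex=np.array([np.cos(Y),np.sin(Y)]);ey=np.array([-ex[1],ex[0]])
q=lambda c,P:proj(c,P).round(1).tolist()
for n,o,z in(('charc',0*ex,.042),('brick',.0675*ex,.076),('dish',.095*ey,.038),('tin',-.095*ey,.036)):
    p=B+o;print(n,p.round(4),q(t,[*p,z]),q(sd,[*p,z]),q(w,[*p,z]))
    for c in(t,sd):
        m=sil(c,n,*p,10.9,.012,c['pixels'].shape)
        cv2.drawContours(c['pixels'],cv2.findContours((m>.5).astype(np.uint8),0,1)[0],-1,(0,0,255),1)
for c,y,x in((t,165,320),(sd,130,290)):pass
cv2.imwrite('pics/c10.png',np.hstack([cv2.resize(t['pixels'][165:275,325:445],(480,440),interpolation=0),cv2.resize(sd['pixels'][130:218,300:364+20],(320,440),interpolation=0)]))
E
```

```text
27.6333 [0.49369753 0.06167082 0.18546538] 0.7482510196845739
turn [-0. -0.  0.] shift [ -9.06 -10.64   8.55] rows>= 3.9
charc [ 0.5254 -0.2113] [[383.9, 218.9]] [[344.6, 163.2]] [[354.6, -196.9]]
brick [ 0.5917 -0.1985] [[381.1, 198.6]] [[325.4, 154.2]] [[246.3, -250.2]]
dish [ 0.5074 -0.118 ] [[357.0, 224.3]] [[345.1, 177.5]] [[350.2, -36.3]]
tin [ 0.5434 -0.3046] [[410.1, 213.6]] [[344.1, 152.5]] [[358.5, -381.6]]
```

View pics/c10.png

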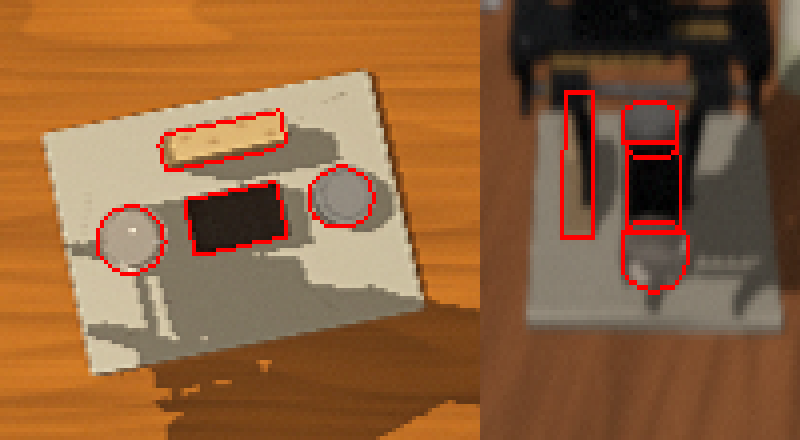

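All four placed parts match their target outlines, drawn in red, to within about 3 mm. The ring is next.

Emit:
arm_command --pt "0 0 0 -2.3 -2.7 1.5 -0.5" --pt "0 0 0 -4.5 -5.3 3 -0.5" --pt "0 0 0 -7 -8 5 -0.4" --pt "0 0 0 -8.6 -10.1 7 -0.4" --pt "0 0 0 -9.06 -10.6 8.5 -0.4" --pt "0 0 0 -9.06 -10.6 8.5 -0.4" --pt "0 0 0 -9.06 -10.6 8.5 -0.4" --pt "0 0 0 -9.06 -10.6 8.5 -0.4"

```text
time_s: 28.3
tcp_pos: [0.581, 0.1693, 0.101]
ee_rot: [[0.187, -0.982, 0.001], [-0.982, -0.187, -0.0], [0.0, -0.001, -1.0]]
wrist_force: [0.2, -0.4, 0.6]
gripper_width: 0.705
gripper_force: 0.0
```

```bash
python3 - <<'E'
from h import *
w=snap('wrist','w11.png');s=sense();print(s['tcp_pos'],s['gripper_width'],proj(w,[[.581,.1708,.02],[.581,.1908,.02],[.581,.1508,.02]]));delta(.581,.1708,.0215,190.9)
t=snap('top')
E
```

```text
[0.58108652 0.16958243 0.10155373] 0.6991989996401425 [[321.60617884 212.39647195]
 [316.65261003 237.14032678]
 [326.78358639 186.53450739]]
turn [-0.002  0.    -0.002] shift [-0.12 -0.    8.01] rows>= 1.9
```

View pics/w11.png

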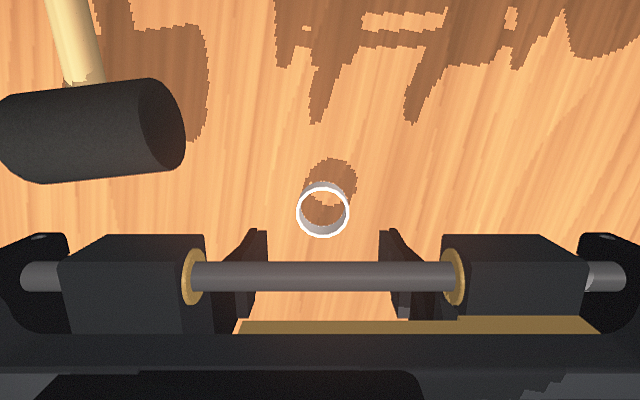

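The ring's rim is centred at (322,212), exactly as predicted. I'll go down and grip.

Emit:
arm_command --pt "0 0 0 -0.1 0 1.5 -0.4" --pt "0 0 0 -0.1 0 4.5 -0.4" --pt "0 0 0 -0.1 0 7 -0.4" --pt "0 0 0 -0.1 0 8 -0.4" --pt "0 0 0 -0.1 0 8 -0.4" --pt "0 0 0 -0.1 0 8 0.6" --pt "0 0 0 -0.1 0 8 0.6" --pt "0 0 0 -0.1 0 8 0.6"

```text
time_s: 29.07
tcp_pos: [0.5811, 0.1718, 0.0212]
ee_rot: [[0.189, -0.982, 0.002], [-0.982, -0.189, 0.001], [-0.001, -0.002, -1.0]]
wrist_force: [-0.1, 0.7, 0.6]
gripper_width: 0.558
gripper_force: 0.0
```

Emit:
arm_command --pt "0 0 0 0 0 0 0.6" --pt "0 0 0 0 0 0 0.6" --pt "0 0 0 0 0 0 0.6" --pt "0 0 0 0 0 0 0.6" --pt "0 0 0 0 0 0 0.6" --pt "0 0 0 0 0 0 0.6"

```text
time_s: 29.57
tcp_pos: [0.5808, 0.1718, 0.0207]
ee_rot: [[0.189, -0.982, 0.001], [-0.982, -0.189, 0.0], [0.0, -0.001, -1.0]]
wrist_force: [-0.2, -0.4, 6.3]
gripper_width: 0.441
gripper_force: 30.0
```

Emit:
arm_command --pt "0 0 0 0 0 -0.5 0.6" --pt "0 0 0 0 0 -2 0.6" --pt "0 0 0 0 0 -5 0.6" --pt "0 0 0 0 0 -9 0.6" --pt "0 0 0 0 0 -12 0.6" --pt "0 0 0 0 0 -13 0.6" --pt "0 0 0 0 0 -13 0.6" --pt "0 0 0 0 0 -13 0.6"

```text
time_s: 30.23
tcp_pos: [0.5799, 0.1717, 0.1495]
ee_rot: [[0.188, -0.982, -0.001], [-0.982, -0.188, 0.001], [-0.001, 0.001, -1.0]]
wrist_force: [-1.5, -0.7, -0.4]
gripper_width: 0.445
gripper_force: 30.0
```

```bash
python3 - <<'E'
from h import *
s=sense();print(s['time_s'],s['tcp_pos'],s['gripper_width'],s['gripper_force'])
delta(.5256,-.2135,.15,190.9)
E
```

```text
30.2333 [0.5799446  0.17169284 0.14950996] 0.4448606960433685 29.99975344457198
turn [ 0.001  0.001 -0.001] shift [36.81 12.59 -0.06] rows>= 9.3
```

Emit:
arm_command --pt "0 0 0 1.5 0.5 0 0.6" --pt "0 0 0 5 1.7 0 0.6" --pt "0 0 0 8.7 3 0 0.6" --pt "0 0 0 12.5 4.3 0 0.6" --pt "0 0 0 16.3 5.6 0 0.6" --pt "0 0 0 20 6.9 0 0.6" --pt "0 0 0 23.8 8.2 0 0.6" --pt "0 0 0 27.6 9.4 0 0.6"

```text
time_s: 30.9
tcp_pos: [0.5378, -0.1193, 0.1477]
ee_rot: [[0.189, -0.982, -0.005], [-0.982, -0.189, 0.0], [-0.001, 0.005, -1.0]]
wrist_force: [1.7, -0.6, 0.2]
gripper_width: 0.446
gripper_force: 30.0
```

Emit:
arm_command --pt "0 0 0 3.5 1.2 0 0.6" --pt "0 0 0 6.5 2.2 0 0.6" --pt "0 0 0 8.5 2.9 1 0.6" --pt "0 0 0 9.2 3.2 3 0.6" --pt "0 0 0 9.2 3.2 5 0.6" --pt "0 0 0 9.2 3.2 6 0.6" --pt "0 0 0 9.2 3.2 6 0.6" --pt "0 0 0 9.2 3.2 6 0.6"

```text
time_s: 31.57
tcp_pos: [0.5255, -0.2134, 0.0888]
ee_rot: [[0.189, -0.982, -0.003], [-0.982, -0.189, 0.0], [-0.001, 0.003, -1.0]]
wrist_force: [-0.6, -0.5, -0.1]
gripper_width: 0.443
gripper_force: 30.0
```

Emit:
arm_command --pt "0 0 0 0 0 0 0.6" --pt "0 0 0 0 0 0 0.6"

```text
time_s: 31.73
tcp_pos: [0.5272, -0.2132, 0.0911]
ee_rot: [[0.19, -0.982, 0.002], [-0.982, -0.19, -0.0], [0.001, -0.002, -1.0]]
wrist_force: [-0.5, -0.1, 0.2]
gripper_width: 0.444
gripper_force: 30.0
```

```bash
python3 - <<'E'
from h import *
w=snap('wrist','w12.png');s=sense();print(s['time_s'],s['tcp_pos'],s['gripper_width'],s['gripper_force'])
delta(.5256,-.2135,.0632,190.9)
E
```

```text
31.7833 [ 0.52714413 -0.21316558  0.0911651 ] 0.4416602706040661 29.99984975438565
turn [-0.002 -0.001  0.001] shift [0.   0.16 2.8 ] rows>= 0.7
```

View pics/w12.png

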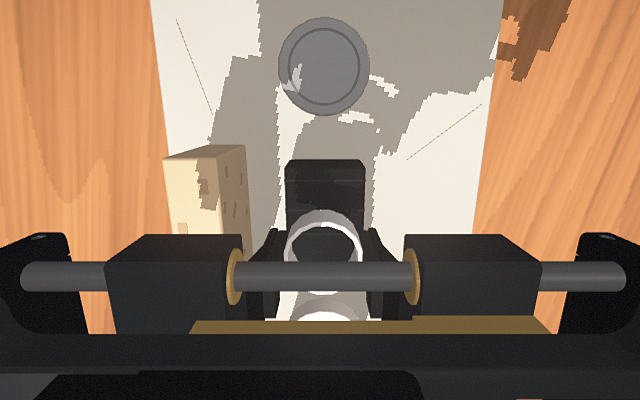

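The ring is held level over the charcoal, at (323,240). I'll lower it slowly.

Emit:
arm_command --pt "0 0 0 0 0.1 1 0.6" --pt "0 0 0 0 0.1 1.8 0.6" --pt "0 0 0 0 0.1 2.3 0.6" --pt "0 0 0 0 0.1 2.6 0.6" --pt "0 0 0 0 0.1 2.75 0.6" --pt "0 0 0 0 0.1 2.75 0.6" --pt "0 0 0 0 0.1 2.75 0.6" --pt "0 0 0 0 0.1 2.75 0.6"

```text
time_s: 32.45
tcp_pos: [0.5252, -0.2136, 0.0627]
ee_rot: [[0.189, -0.982, -0.0], [-0.982, -0.189, -0.0], [-0.0, 0.0, -1.0]]
wrist_force: [-1.1, 0.6, 3.1]
gripper_width: 0.444
gripper_force: 30.0
```

```bash
python3 - <<'E'
from h import *
s=sense();print(s['time_s'],s['tcp_pos'],s['wrist_force'])
E
```

```text
32.45 [ 0.52520992 -0.21360555  0.06267303] [-1.14260482  0.64067949  3.07701342]
```

Contact is light at about 3 N. I'll release, rise and look.

Emit:
arm_command --pt "0 0 0 0 0 0 -0.15" --pt "0 0 0 0 0 0 -0.15" --pt "0 0 0 0 0 0 -0.15" --pt "0 0 0 0 0 0 -0.15" --pt "0 0 0 0 0 -0.5 -0.15" --pt "0 0 0 0 0 -2 -0.15" --pt "0 0 0 0 0 -5 -0.15" --pt "0 0 0 0 0 -9 -0.15"

```text
time_s: 33.12
tcp_pos: [0.5234, -0.2132, 0.151]
ee_rot: [[0.188, -0.982, -0.007], [-0.982, -0.188, 0.001], [-0.003, 0.007, -1.0]]
wrist_force: [0.4, 1.0, 0.5]
gripper_width: 0.578
gripper_force: 0.0
```

Emit:
arm_command --pt "0 0 0 -2 0 -3 -0.15" --pt "0 0 0 -6 0 -4 -0.15" --pt "0 0 0 -10 0 -4 -0.15" --pt "0 0 0 -14 0 -4 -0.15" --pt "0 0 0 -18 0 -4 -0.15" --pt "0 0 0 -22 0 -4 -0.15" --pt "0 0 0 -24 0 -4 -0.15" --pt "0 0 0 -24 0 -4 -0.15"

```text
time_s: 33.78
tcp_pos: [0.4796, 0.0252, 0.1934]
ee_rot: [[0.194, -0.981, 0.001], [-0.981, -0.194, 0.001], [-0.001, -0.002, -1.0]]
wrist_force: [-0.3, 0.1, 0.5]
gripper_width: 0.572
gripper_force: 0.0
```

Emit:
arm_command --pt "0 0 0 0 0 0 -0.15" --pt "0 0 0 0 0 0 -0.15" --pt "0 0 0 0 0 0 -0.15" --pt "0 0 0 0 0 0 -0.15"

```text
time_s: 34.12
tcp_pos: [0.4801, 0.0211, 0.1925]
ee_rot: [[0.187, -0.982, -0.0], [-0.982, -0.187, -0.0], [0.0, 0.0, -1.0]]
wrist_force: [-0.5, -0.3, 0.8]
gripper_width: 0.575
gripper_force: 0.0
```

```bash
python3 - <<'E'
from h import *
t=snap('top');sd=snap('side');s=sense();print(s['time_s'],s['tcp_pos'],s['wrist_force'])
p=(.5256,-.2135)
for c in(t,sd):
    m=sil(c,'ring',*p,0,.042,c['pixels'].shape)
    c['o']=c['pixels'].copy()
    cv2.drawContours(c['o'],cv2.findContours((m>.5).astype(np.uint8),0,1)[0],-1,(0,0,255),1)
cv2.imwrite('pics/c13.png',np.hstack([cv2.resize(t['o'][165:275,325:445],(480,440),interpolation=0),cv2.resize(sd['pixels'][130:218,300:384],(320,440),interpolation=0)]))
E
```

```text
34.2167 [0.48013424 0.02119631 0.19246931] [0.59213943 0.87105931 0.29655416]
```

View pics/c13.png

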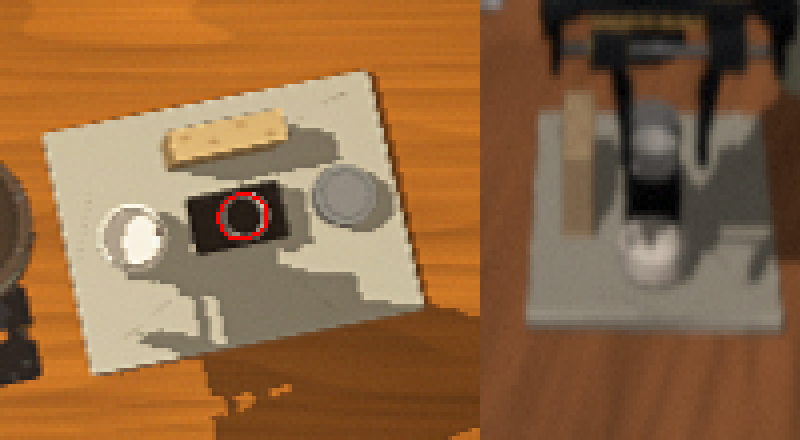

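The ring stands upright on the middle of the charcoal, at (243,217) in the crop, and the other four are in place. I'm handing in the job.

```bash
python3 -c "
from station import finish_job
print(finish_job())"
```

```text
the job is handed in; nothing more can be done
None
```

I placed all five pieces on the soldering board in order, with the napkin ring last, and handed the job in. The final pictures show everything upright and within about 3 mm of target, though the judge's verdict was not returned.

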